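Open a control box whose cover may be caught, and hold it open

TASK

Before working anything else, take hold of the bar of the control box cover and tug it upward to learn whether the hidden catch holds it. If it is caught, flip the cam lever over to free the sliding bolt and slide the bolt back so that it lets go of the cover; then raise the cover to about sixty degrees and finish while still holding it there by the bar, since it falls shut by itself. Leave the other things on the table where they are.

Things in the scene. Friction and masses are not known exactly. Their poses are not given: they have to be found in the camera images.
- control_box: Grey steel control box fixed on the table, 170 deep (x) x 360 wide (y) x 106 mm high. Origin: centre of underside; x from its front (robot side) to its back, y to its left, z up. Top: left part (box y -20 to +180 mm) is the hinged cover; right part (y -180 to -20) a fixed deck, level with the cover, carrying bolt and cam lever.
- hood_mouth (a point): Middle of the open right end of the steel hood on the cover's right edge (hood: box x -50 to -20, y -15 to +75 mm, 31 mm high). The bolt's tongue reaches into it. A striker plate hidden inside may lie under the tongue, so that the bolt catches the cover, or beside it, so that the cover is free; nothing visible tells which, only a tug.
- cover (a joint): Angle of the cover about the hinge along its far edge: 0 shut, grows as the front rises, stop at 1.4 rad. 0.3 to 0.6 kg, no stay: falls shut when let go. About 3 N upward at the bar lifts it. If caught it has about 0.04 rad of play (9 mm at the bar), then stops hard; if free it keeps rising.
- cover_bar: The cover's round handle bar, 12 mm thick, along box y, 100 mm long between two end arms, 50 mm in front of the box, 109 mm above the table when shut, 220 mm from the hinge line. Origin: middle of the bar. Pinch it from above, fingers closing along box x (open about 50 mm; 44 mm are free between bar and box); it turns freely on its pins, so the tool can stay upright.
- cover_hinge (a point): Point on the cover's hinge line (along box y), at box x +85, y +80, z 103 mm; fixed.
- bolt (a joint): Travel of the sliding steel bolt (10 mm square bar along box y, on the deck at box x -35 mm): 0 to 0.002 m when thrown, grows as it is drawn towards box -y, away from the cover; end stop at 0.030 m. The cover is surely released past 0.026 m. About 3 N of friction; stays where left. The cam blocks it after 1 to 4 mm until the lever is flipped.
- bolt_post (a point): Centre of the top end of the bolt's upright round grip post: 14 mm thick, top 174 mm above the table and 47 mm above the bolt's guides; at box x -35, y -55 mm when thrown. Pinch it from above, fingers closing along box x, and drag it towards box -y.
- cam_lever (a joint): Angle of the cam lever: 0 to 0.2 rad at the start (locked, leaning about 0.7 rad from upright to box -x, the robot side); grows as it is flipped over towards box +x, hard stop at 1.4 rad (0.7 rad past upright). The bolt is free past 1.05 rad. Stays where left (friction about 3 N at 35 mm from the pivot).
- lever_tip (a point): Centre of the 20 mm ball at the tip of the cam lever's 12 mm wide arm, 62 mm from its pivot. The pivot axis lies along box y at box x -35, y -135, z 140 mm, between two 46 mm high steel cheeks. The lever can be pushed over with closed fingers.
- gland_nut: Bystander: steel ring nut, 32 mm across, 12 high, lying on the back of the box's deck; origin centre of underside.
- screwdriver: Bystander: screwdriver with black handle, 160 mm long, lying on the table in front of the deck; origin at its underside, near the middle.
- heating_element: Bystander: U-shaped steel heating rod with a yellow cap, 230 mm long, lying left of the box; origin centre of underside.
- carton: Bystander: cardboard box 90 x 140 x 60 mm to the right; origin centre of underside.
- lid_knob: Bystander: steel knob, 36 mm across, 40 high, front left; origin centre of underside.
- flange: Bystander: flat steel ring 90 mm across, 10 high, front right; origin centre of underside.
- paste_can: Bystander: can 66 mm across, 90 high, front left; origin centre of underside.

How it is judged:
By the outcome, as a careful person would: the job done as asked, in the order asked, and still so for the second after the job is handed in, while the arm keeps its last pose, push and grip.
It also fails if it takes over 64 s, if anything falls off the work surface, if the arm or the gripper's body presses on something with over 40 N, if the wrist force passes 120 N, or if a joint passes its speed limit or range.

ROBOT

A 6-joint arm with a two-finger parallel gripper is mounted at the origin on the work surface. World frame = base frame: x ahead of the robot, y to its left, z up, the work surface at z = 0. Lengths are in m, angles in degrees, forces in N, time in s.
With the tool pointing down it reaches from about 0.4 to 0.825 m from the base axis. Payload 7 kg.
Tool frame: the origin (TCP) lies at the very end of the fingers, on their centre line; the grasp point (between the pads) lies 19 mm behind it (ctrl.grip_depth is the distance from the TCP to the grasp point, in m); z points along the fingers, y is the line along which they close (so a half turn about z gives the same grasp; the last joint's range is limited). The gripper opens to 88 mm and grips with 3 to 60 N. Pads are 19 mm wide; open, the fingers measure 130 mm over their backs; the gripper's body (78 mm by 193 mm) begins 47 mm behind the grasp point.
Start: joints at [-53.68, 20.546, 0.682, 0, -70.136, -16.507], TCP at [0.229, -0.635, 0.227] pointing down, gripper open.
Joint ranges: [-176.03, 176.03], [-82.01, 121.73], [-58.28, 71.71], [-173.87, 95.51], [-174.79, -0.11], [-173.66, 173.66]. Speed limits (degrees/s): [136.94, 136.94, 172.46, 180, 180, 180].

INTERFACE

Orientations are given as [roll, pitch, yaw] about the fixed x, y, z axes, in that order (R = Rz(yaw) Ry(pitch) Rx(roll)).
In Python, from plant import get_obs, eyes, ctrl, spotter gives the robot as it stands.
- The arm moves only by the shell command python3 -m crank 'ROWS'. ROWS is JSON, one flat list of numbers, 7 for each row, row after row: the turn, a rotation vector about the tool's x, y, z in rad, then the shift along the tool's x, y, z in mm, then the opening, from 0 (shut) to 1 (fully open). A call has 1 to 5 rows; each row shifts and turns the commanded pose from where the row before left it, along the tool's axes as they then stand; what a row does not reach is not made up. A row lasts 1/8 s, in which the tool goes at most 62.5 mm and 10.7 degrees, less where a joint would pass 70% of its speed; a pose out of reach is approached as far as the arm can. A call is refused whole if a number of a shift passes 62.5 or a number of a turn 0.188, either way. A call with a gripper value outside its range is refused whole. The fingers move at their own pace and stop on an object; the grip force is fixed at half the most. Time passes only in rows, so rows that do not move let the fingers close. It gives the time, the measured TCP pose, the force, the opening and the grip force at its end, in the units of the state.
- get_obs(): the state, without advancing time (a new reading comes with each control period).
- eyes.snapshot(name): name is "side" or "top"; returns the picture (420x560x3 uint8, blue, green, red); there is no depth.
- eyes.camera_model(name): a dict with "fx", "fy", "cx", "cy" (pixels), "extrinsics" (4x4, takes a point from camera to world coordinates). Camera axes: x right, y down, z forward; pixel columns grow to the right and rows downward; lengths in m; the calibration is good to about 2 mm. A picture is of the moment at which its call begins. camera_model takes no time and is no camera call.
- ctrl.close_job(): hands the job in; it is judged then, once.
Trained networks look in the newest picture that a camera, given by its name, has taken for a name from the list of things; names that differ only in an ending like _2 or _b are one class to them, and where a whole thing is asked for, a point or a joint stands for the part that bears it (a point fixed in the world has none). Each returns a list of dicts, best first, with "p" (0 to 1); they miss things now and then, are a little off and sometimes report something else, mostly with a low value. They report only what shows in the picture. A call takes as long as a camera call.
- spotter.outline_of(camera, target): "region" (420x560 bool, what is visible of it) and "rect" ([left, top, width, height] in pixels, round what is visible of it).
- spotter.place_of(camera, target): "location" ([column, row] in pixels: a listed point, or the origin of a listed thing).
The state is a dict: "clock": time; "joint_pos": joint angles; "qvel": joint speeds; "tau": joint torques, N m; "tool_pos": TCP position; "orientation": TCP orientation; "force": force on the tool from outside, world axes, zero at the start; "moment": the same for the moment, N m; "opening": finger opening in m; "gripper_force": force on a finger pad.
Only numpy, scipy, OpenCV 4.12 (cv2) and the standard library are available. Lean on these libraries where they do the work, as an engineer would, in place of code of your own. Each camera call takes 0.05 s, during which the arm holds its last target. There are 200 camera calls.

## Working session

There is one attempt and no reset: what is moved stays moved. The work goes in short steps, Python scripts to look and compute and a shell command to move; the robot and the scene stay as the last step left them, time stands still between calls to the robot, and variables do not carry over. Pictures are saved under pics/ and viewed, at most 10 in all, crops included, and the job is handed in when it is done.

```bash
ls; mkdir -p pics
cat > h.py <<'E'
import numpy as np, cv2
from plant import get_obs, eyes, ctrl, spotter
from scipy.spatial.transform import Rotation as R
E
python3 - <<'E'
from h import *
o=get_obs();print(o)
for c in("side","top"):
    cv2.imwrite(f"pics/{c}0.png",eyes.snapshot(c)); m=eyes.camera_model(c); print(c,{k:np.round(v,3).tolist() for k,v in m.items()})
    for t in["control_box","hood_mouth","cover_bar","cover_hinge","bolt_post","lever_tip","gland_nut","screwdriver"]:
        r=spotter.place_of(c,t); print(t,[(np.round(x["location"],1).tolist(),round(x["p"],2)) for x in r[:2]])
E
```

```text
pics
{'clock': 0.0, 'joint_pos': array([-5.36807180e+01,  2.05911261e+01,  6.35508090e-01, -1.89988803e-02,
       -7.01337504e+01, -1.65075400e+01]), 'qvel': array([-0.01671305, -0.0043757 , -0.03029825,  0.07666384, -0.00597311,
        0.09380169]), 'tau': array([-1.57304956e-03, -5.82706189e+01,  2.93056744e+01,  6.99699908e+00,
        6.69073634e-03, -1.86061334e-04]), 'tool_pos': array([ 0.22860635, -0.63462229,  0.22564285]), 'orientation': array([ 1.79909240e+02, -8.27147603e-03, -1.60194722e+02]), 'force': array([0.3432746 , 0.5084751 , 0.09049958]), 'moment': array([-0.03493101,  0.00181418,  0.01174845]), 'gripper_force': 0.0, 'opening': 0.0876638105574634}
side {'fx': 386.458, 'fy': 386.458, 'cx': 281.365, 'cy': 212.55, 'extrinsics': [[-0.732, -0.428, 0.53, -0.07], [-0.681, 0.486, -0.548, 0.618], [-0.023, -0.762, -0.647, 0.85], [0.0, 0.0, 0.0, 1.0]]}
control_box [([248.4, 235.5], 0.76)]
hood_mouth [([262.0, 208.1], 0.72)]
cover_bar [([260.7, 242.5], 0.52), ([378.3, 187.9], 0.19)]
cover_hinge [([208.3, 213.6], 0.88)]
bolt_post [([282.6, 292.6], 0.62), ([264.7, 190.9], 0.42)]
lever_tip [([295.5, 174.2], 0.53)]
gland_nut [([246.0, 195.5], 0.4)]
screwdriver []
top {'fx': 489.236, 'fy': 489.236, 'cx': 274.449, 'cy': 202.201, 'extrinsics': [[-0.028, -0.979, 0.202, 0.265], [-1.0, 0.028, -0.004, -0.028], [-0.002, -0.202, -0.979, 1.541], [0.0, 0.0, 0.0, 1.0]]}
control_box [([251.4, 191.1], 0.87), ([250.4, 191.2], 0.35)]
hood_mouth [([253.9, 191.0], 0.87)]
cover_bar [([221.9, 226.4], 0.41)]
cover_hinge [([217.9, 160.8], 0.83)]
bolt_post [([264.6, 188.8], 0.46)]
lever_tip [([296.3, 197.2], 0.57)]
gland_nut [([263.9, 166.8], 0.47)]
screwdriver [([293.5, 237.6], 0.61), ([219.6, 255.5], 0.37)]
```

View pics/side0.png

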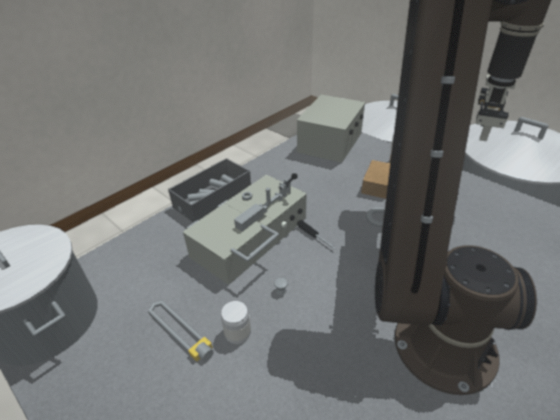

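View pics/top0.png

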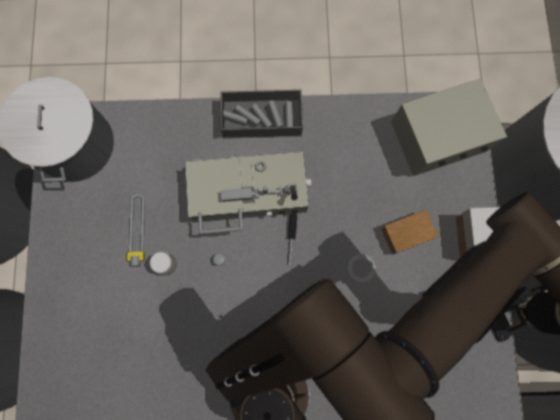

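```bash
cat >> h.py <<'E'
from scipy.optimize import least_squares
def proj(c,P):
    m=eyes.camera_model(c);T=np.linalg.inv(m["extrinsics"]);q=np.atleast_2d(P)@T[:3,:3].T+T[:3,3]
    return np.c_[m["fx"]*q[:,0]/q[:,2]+m["cx"],m["fy"]*q[:,1]/q[:,2]+m["cy"]]
def tri(a,b):
    s=least_squares(lambda P:np.r_[proj("side",P)[0]-a,proj("top",P)[0]-b],[.5,0,.1]);return s.x,np.abs(s.fun).max()
L=dict(control_box=[0,0,0],hood_mouth=[-.035,-.015,.122],cover_bar=[-.135,.08,.109],cover_hinge=[.085,.08,.103],bolt_post=[-.035,-.055,.174])
def box2w(p,L_):
    L_=np.atleast_2d(L_);c,s=np.cos(p[2]),np.sin(p[2]);return np.c_[p[0]+c*L_[:,0]-s*L_[:,1],p[1]+s*L_[:,0]+c*L_[:,1],L_[:,2]]
def fit(obs): # obs: list (cam,name,px)
    f=lambda p:np.concatenate([proj(c,box2w(p,L[n]))[0]-u for c,n,u in obs])
    return least_squares(f,[.5,0,0],loss="soft_l1"),f
E
python3 - <<'E'
from h import *
S=dict(control_box=[248.4,235.5],hood_mouth=[262,208.1],cover_bar=[260.7,242.5],cover_hinge=[208.3,213.6],bolt_post=[264.7,190.9],lever_tip=[295.5,174.2])
T=dict(control_box=[251.4,191.1],hood_mouth=[253.9,191],cover_bar=[221.9,226.4],cover_hinge=[217.9,160.8],bolt_post=[264.6,188.8],lever_tip=[296.3,197.2])
for n in S: x,e=tri(S[n],T[n]);print(n,x.round(4),round(e,1))
obs=[("side",n,S[n]) for n in L]+[("top",n,T[n]) for n in L]
s,f=fit(obs);print(s.x,np.degrees(s.x[2]));print(f(s.x).reshape(-1,2).round(1).tolist())
print("bar",box2w(s.x,L["cover_bar"]))
E
```

```text
control_box [ 0.6282  0.0433 -0.0069] 2.0
hood_mouth [0.5907 0.0238 0.1182] 1.4
cover_bar [0.4908 0.123  0.1129] 0.0
cover_hinge [0.696  0.1362 0.1077] 0.8
bolt_post [ 0.5924 -0.004   0.1637] 1.4
lever_tip [ 0.5562 -0.0952  0.1926] 0.3
[0.62484072 0.04906862 0.04196987] 2.4046961704240553
[[1.2, 0.2], [-3.5, 0.2], [1.1, 1.8], [-0.2, -0.7], [2.1, -3.0], [-3.2, -1.0], [-2.1, 0.9], [0.1, 1.6], [0.8, -3.5], [0.2, -1.8]]
bar [[0.486603  0.1233339 0.109    ]]
```

The two pictures show the box with its bar at about (260,243) side and (222,226) top, the lever ball at (294,177) side, and the post at (267,196) side. I'll overlay the fitted box model to check it.

```bash
cat >> h.py <<'E'
def overlay(p,fn,roi={"side":(170,155,160,130),"top":(170,140,160,110)},k=5,new=True,w=800):
    ims=[]
    for c,(x,y,w_,h_) in roi.items():
        im=eyes.snapshot(c) if new else cv2.imread(f"pics/{c}0.png")
        im=cv2.resize(im[y:y+h_,x:x+w_],None,fx=k,fy=k,interpolation=cv2.INTER_CUBIC)
        def d(pts,col,cl=False):
            q=((proj(c,box2w(p,pts))-[x,y]+.5)*k).astype(np.int32)
            cv2.polylines(im,[q],cl,col,1)
        a,b=.085,.18
        d([[-a,-b,.106],[a,-b,.106],[a,b,.106],[-a,b,.106]],(0,0,255),True)
        d([[-a,-b,0],[-a,b,0]],(0,0,255)); d([[-a,b,0],[a,b,0]],(0,0,255))
        d([[-.135,.03,.109],[-.135,.13,.109]],(0,255,0))
        d([[-.05,-.015,.137],[-.02,-.015,.137],[-.02,.075,.137],[-.05,.075,.137]],(255,0,0),True)
        d([[-.035,-.055,.127],[-.035,-.055,.174]],(0,255,255))
        d([[-.035,-.135,.14],[-.035-.062*np.sin(.7),-.135,.14+.062*np.cos(.7)]],(255,0,255))
        ims.append(im)
    W=max(i.shape[1] for i in ims); o=np.vstack([cv2.copyMakeBorder(i,0,0,0,W-i.shape[1],0) for i in ims])
    s=min(1,800/o.shape[1],600/o.shape[0]) if len(ims)>1 else 1
    for n,i in zip(roi,ims): cv2.imwrite(f"pics/{fn}_{n}.png",i[:600,:800])
E
python3 - <<'E'
from h import *
overlay([.6248,.0491,.042],"ov",roi={"side":(170,165,160,118)},new=False)
overlay([.6248,.0491,.042],"ov",roi={"top":(170,140,160,110)},new=False)
E
```

```text
(no output)
```

View pics/ov_side.png

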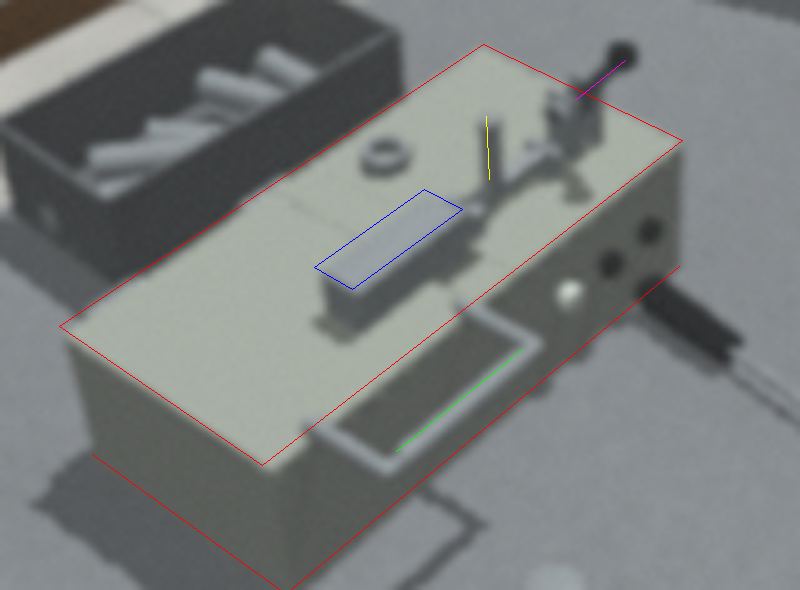

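View pics/ov_top.png

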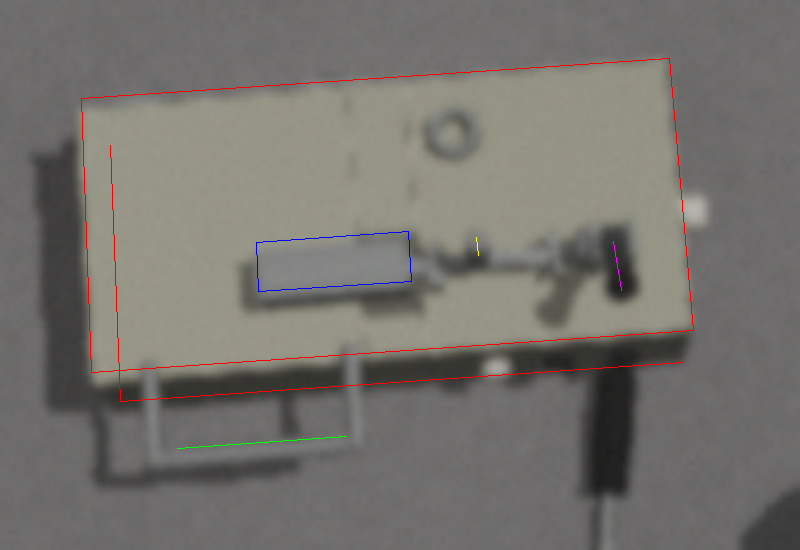

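The overlay is within about 2 px. In the crops I read the bar centre at (463,406) side and (252,448) top, and the top corners at (78,106), (92,384), (668,64), (690,335). I'll refit with these.

Run:
```python
from h import *
L.update(bl=[.085,.18,.106],fl=[-.085,.18,.106],br=[.085,-.18,.106],fr=[-.085,-.18,.106])
s=lambda a:np.array(a)/5+[170,165]-.5
t=lambda a:np.array(a)/5+[170,140]-.5
obs=[("side","fl",s([267,468])),("side","bl",s([68,335])),("side","fr",s([684,143])),("side","br",s([484,44])),("side","cover_bar",s([463,406])),
("top","bl",t([78,106])),("top","fl",t([92,384])),("top","br",t([668,64])),("top","fr",t([690,335])),("top","cover_bar",t([252,448]))]
r,f=fit(obs);p=r.x;print(p,np.degrees(p[2]));print(f(p).reshape(-1,2).round(1).tolist())
for n in L: print(n,box2w(p,L[n]).round(4)[0])
print("bar tri",tri(s([463,406]),t([252,448])))
print("lever tri",tri(s([622,55]),t([622,284]))," post",tri(s([490,122]),t([470,250])))
print("pivot",box2w(p,[-.035,-.135,.14]),"tip0",box2w(p,[-.035-.062*np.sin(.7),-.135,.14+.062*np.cos(.7)]))
```

```text
[0.62090459 0.05081338 0.04716693] 2.702466146343322
[[-0.0, 0.6], [-1.3, -0.6], [0.2, 0.1], [0.1, 0.8], [0.5, -0.4], [-0.0, 0.1], [-0.6, -0.7], [-0.3, -0.1], [0.2, 0.1], [1.7, 0.4]]
control_box [0.6209 0.0508 0.    ]
hood_mouth [0.5867 0.0342 0.122 ]
cover_bar [0.4823 0.1244 0.109 ]
cover_hinge [0.702  0.1347 0.103 ]
bolt_post [ 0.5885 -0.0058  0.174 ]
bl [0.6973 0.2346 0.106 ]
fl [0.5275 0.2266 0.106 ]
br [ 0.7143 -0.125   0.106 ]
fr [ 0.5445 -0.133   0.106 ]
bar tri (array([0.48203135, 0.12824699, 0.11084143]), np.float64(0.4739297048976141))
lever tri (array([ 0.55870277, -0.08915611,  0.19021474]), np.float64(0.04621305624010574))  post (array([ 0.58450496, -0.00325834,  0.17621152]), np.float64(0.10505748607630494))
pivot [[ 0.59230869 -0.08568671  0.14      ]] tip0 [[ 0.55241161 -0.08756993  0.18742022]]
```

```bash
python3 -m crank '[0,0,-0.182,0,0,-14,0.48, 0,0,-0.182,0,0,-14,0.48, 0,0,-0.182,0,0,-14,0.48, 0,0,-0.182,0,0,-14,0.48, 0,0,-0.182,0,0,-14,0.48]'; python3 -m crank '[0,0,-0.182,0,0,0,0.48, 0,0,-0.182,0,0,0,0.48,0,0,0,-50,-40,0,0.48, 0,0,0,-50,-40,0,0.48]'
```

```text
clock: 1.52
tool_pos: [0.2287, -0.635, 0.2971]
orientation: [-180.0, -0.0, -107.7]
force: [-0.8, -0.4, -0.2]
opening: 0.0449
gripper_force: 0.0
clock: 2.02
tool_pos: [0.3022, -0.5329, 0.2961]
orientation: [180.0, 0.0, -87.3]
force: [1.5, 0.8, -0.4]
opening: 0.0422
gripper_force: 0.0
```

```bash
python3 -m crank '[0,0,0,-59,-30,0,0.48, 0,0,0,-59,-30,0,0.48, 0,0,0,-59,-30,0,0.48, 0,0,0,-59,-20,0,0.48, 0,0,0,-59,-20,0,0.48]'; python3 -m crank '[0,0,0,-59,-20,0,0.48, 0,0,0,-59,-20,0,0.48, 0,0,0,-59,-20,0,0.48, 0,0,0,-59,-10,0,0.48, 0,0,0,-59,-5,0,0.48]';python3 -m crank '[0,0,0,-59,-6,-0,0.48,0,0,0,0,0,0,0.48]'
```

```text
clock: 2.65
tool_pos: [0.4131, -0.2409, 0.2969]
orientation: [-180.0, -0.0, -87.2]
force: [1.7, -0.3, -0.6]
opening: 0.0419
gripper_force: 0.0
clock: 3.28
tool_pos: [0.4733, 0.0576, 0.2968]
orientation: [-180.0, 0.0, -87.2]
force: [1.7, -1.2, 0.0]
opening: 0.0421
gripper_force: 0.0
clock: 3.52
tool_pos: [0.4764, 0.1182, 0.2964]
orientation: [180.0, 0.0, -86.9]
force: [0.5, 0.6, -1.3]
opening: 0.0419
gripper_force: 0.0
```

```bash
python3 -m crank '[0,0,0.005,-7,-6,55,0.48, 0,0,0,0,0,55,0.48, 0,0,0,0,0,50,0.48, 0,0,0,0,0,0,0.48]'
python3 - <<'E'
from h import *
overlay([.6209,.0508,.0472],"b1",roi={"side":(200,165,140,110)},k=5.0 and 5)
overlay([.6209,.0508,.0472],"b1",roi={"top":(180,140,120,110)},k=5)
a=cv2.imread("pics/b1_side.png");b=cv2.imread("pics/b1_top.png");
a=cv2.resize(a,None,fx=.63,fy=.63);b=cv2.resize(b,None,fx=.58,fy=.58);h=max(len(a),len(b))
pad=lambda i:cv2.copyMakeBorder(i,0,h-len(i),0,0,0)
cv2.imwrite("pics/b1.png",np.hstack([pad(a),pad(b)])[:, :800])
E
```

```text
clock: 4.03
tool_pos: [0.4799, 0.12, 0.1339]
orientation: [179.6, -0.2, -87.5]
force: [0.3, 0.0, 0.7]
opening: 0.0421
gripper_force: 0.0
```

View pics/b1.png

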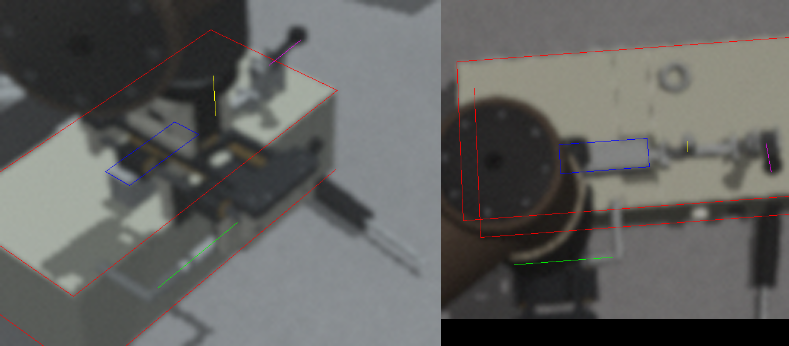

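The side picture shows the fingers above and astride the bar, with the model line on the bar. Next I go down.

```bash
python3 -m crank '[0,0,0,0,-3,20,0.48, 0,0,0,0,0,0,0.48]'; python3 -m crank '[0,0,0,0,0,20,0.48, 0,0,0,0,0,0,0.48]'
```

```text
clock: 4.38
tool_pos: [0.4858, 0.1223, 0.1181]
orientation: [-179.9, 0.0, -87.5]
force: [-0.2, -0.6, 0.1]
opening: 0.0423
gripper_force: 0.0
clock: 4.62
tool_pos: [0.4852, 0.1221, 0.0976]
orientation: [-180.0, 0.0, -87.5]
force: [0.8, -0.1, 0.3]
opening: 0.042
gripper_force: 0.0
```

```bash
python3 -m crank '[0,0,0,0,0,0,0, 0,0,0,0,0,0,0, 0,0,0,0,0,0,0,0,0,0,0,0,0,0]'
```

```text
clock: 5.12
tool_pos: [0.4826, 0.122, 0.0961]
orientation: [179.8, -0.0, -87.5]
force: [-12.9, 4.8, 6.4]
opening: 0.0113
gripper_force: 29.9
```

```bash
python3 -m crank '[0,0,0,0,2.5,0,0, 0,0,0,0,0,0,0]';python3 -m crank '[0,0,0,0,0,-5,0, 0,0,0,0,0,0,0]';python3 -m crank '[0,0,0,0,0,-4,0, 0,0,0,0,0,0,0]'
```

```text
clock: 5.38
tool_pos: [0.4824, 0.1221, 0.0965]
orientation: [180.0, 0.0, -87.5]
force: [0.0, 0.9, -3.0]
opening: 0.0105
gripper_force: 29.9
clock: 5.62
tool_pos: [0.4826, 0.1221, 0.1019]
orientation: [-180.0, 0.0, -87.5]
force: [0.6, 0.7, -2.5]
opening: 0.0109
gripper_force: 29.9
clock: 5.88
tool_pos: [0.4828, 0.1221, 0.1056]
orientation: [-180.0, 0.0, -87.5]
force: [4.2, 0.2, -7.0]
opening: 0.011
gripper_force: 29.9
```

```bash
python3 -m crank '[0,0,0,0,0,-4,0, 0,0,0,0,0,0,0]';python3 -m crank '[0,0,0,0,0,-3,0, 0,0,0,0,0,0,0]'
```

```text
clock: 6.12
tool_pos: [0.4828, 0.1221, 0.1076]
orientation: [180.0, 0.0, -87.5]
force: [13.0, 0.2, -29.0]
opening: 0.0109
gripper_force: 29.9
clock: 6.38
tool_pos: [0.4828, 0.122, 0.1099]
orientation: [180.0, -0.0, -87.5]
force: [16.2, 0.2, -35.2]
opening: 0.011
gripper_force: 30.0
```

At 13 mm of lift the force is 35 N, against about 3 N if it were free, so the cover is caught. I'll lower it, release, and go to the lever.

```bash
python3 -m crank '[0,0,0,0,0,8,0, 0,0,0,0,0,7,0, 0,0,0,0,0,0,0.48, 0,0,0,0,0,0,0.48, 0,0,0,0,0,0,0.48]'; python3 -m crank '[0,0,0,0,0,0,0.48, 0,0,0,0,0,0,0.48]'
```

```text
clock: 7.0
tool_pos: [0.4826, 0.1221, 0.0978]
orientation: [-180.0, 0.0, -87.5]
force: [-0.4, -0.6, -0.1]
opening: 0.0356
gripper_force: 0.0
clock: 7.25
tool_pos: [0.4825, 0.122, 0.0976]
orientation: [-180.0, 0.0, -87.5]
force: [-0.7, -0.9, 0.2]
opening: 0.0421
gripper_force: 0.0
```

```bash
python3 -m crank '[0,0,0,0,0,-55,0.48, 0,0,0,0,0,-55,0.48, 0,0,0,0,0,-50,0.48, 0,0,0,50,0,0,0, 0,0,0,53,0,0,0]'; python3 -m crank '[0,0,0,55,2,0,0, 0,0,0,55,2,0,0, 0,0,0,0,0,45,0, 0,0,0,0,0,43,0,0,0,0,0,0,0,0]'
```

```text
clock: 7.88
tool_pos: [0.4872, 0.0186, 0.2584]
orientation: [-179.9, 0.0, -87.4]
force: [-0.2, 0.4, -0.7]
opening: 0.0277
gripper_force: 0.0
clock: 8.5
tool_pos: [0.4856, -0.0914, 0.1671]
orientation: [179.6, -0.0, -87.5]
force: [-0.7, -1.3, 0.8]
opening: 0.0004
gripper_force: 0.0
```

```bash
for i in 1; do python3 -m crank '[0,0,0,0,-15,0,0, 0,0,0,0,-15,0,0, 0,0,0,0,-10,0,0]'; done; python3 -m crank '[0,0,0,0,-10,0,0, 0,0,0,0,-10,0,0, 0,0,0,0,-10,0,0]'
```

```text
clock: 8.88
tool_pos: [0.53, -0.0888, 0.1707]
orientation: [-179.9, 0.0, -87.4]
force: [-0.0, 0.0, 0.6]
opening: 0.0004
gripper_force: 0.0
clock: 9.25
tool_pos: [0.5552, -0.0888, 0.1731]
orientation: [179.8, -0.1, -87.5]
force: [-2.6, -0.1, 5.1]
opening: 0.0007
gripper_force: 2.6
```

```bash
python3 -m crank '[0,0,0,0,-10,0,0, 0,0,0,0,-10,0,0]'; python3 -m crank '[0,0,0,0,-8,0,0, 0,0,0,0,0,0,0]'; python3 -c "
from h import *
im=eyes.snapshot('side');cv2.imwrite('pics/l1.png',cv2.resize(im[150:270,200:340],None,fx=5,fy=5,interpolation=2))"
```

```text
clock: 9.5
tool_pos: [0.5785, -0.0869, 0.1699]
orientation: [-180.0, 0.0, -87.5]
force: [-2.9, 0.1, 2.1]
opening: 0.0005
gripper_force: 1.1
clock: 9.75
tool_pos: [0.5864, -0.0865, 0.1689]
orientation: [180.0, -0.0, -87.5]
force: [-0.9, -0.3, 0.1]
opening: 0.0005
gripper_force: 0.0
```

View pics/l1.png

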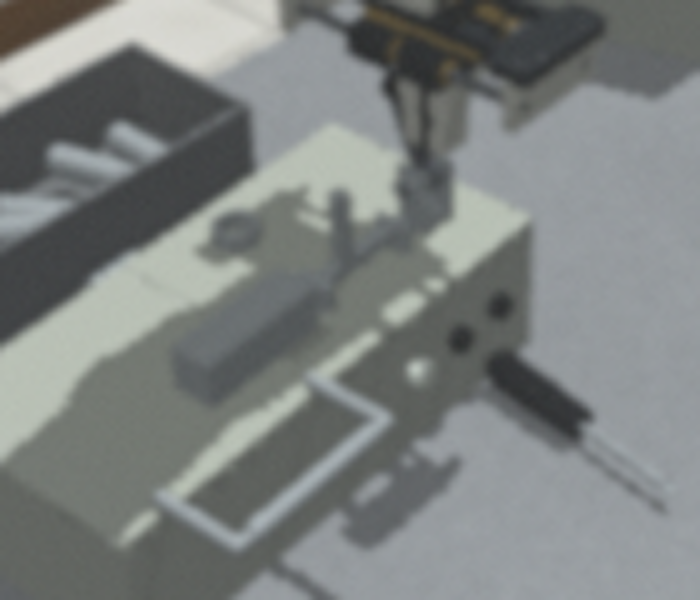

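The lever (ball near (390,85)) now leans back past upright, next to the fingers at (425,160). I'll push on to its stop.

```bash
python3 -m crank '[0,0,0,0,-6,0,0, 0,0,0,0,0,0,0]'; python3 -m crank '[0,0,0,0,-5,0,0, 0,0,0,0,0,0,0]'
```

```text
clock: 10.05
tool_pos: [0.5915, -0.0863, 0.169]
orientation: [179.9, 0.0, -87.5]
force: [-2.1, -0.2, 0.3]
opening: 0.0003
gripper_force: 0.9
clock: 10.3
tool_pos: [0.5973, -0.0861, 0.1696]
orientation: [-180.0, -0.0, -87.5]
force: [-1.7, -0.7, 0.1]
opening: 0.0006
gripper_force: 0.7
```

```bash
python3 -m crank '[0,0,0,0,-4,0,0, 0,0,0,0,0,0,0]'; python3 -m crank '[0,0,0,0,-4,0,0, 0,0,0,0,0,0,0]'; python3 -m crank '[0,0,0,0,-3,0,0, 0,0,0,0,0,0,0]'
```

```text
clock: 10.55
tool_pos: [0.6011, -0.0859, 0.1697]
orientation: [-180.0, -0.0, -87.5]
force: [-3.0, -0.1, 0.6]
opening: 0.0008
gripper_force: 1.2
clock: 10.8
tool_pos: [0.6017, -0.086, 0.1695]
orientation: [179.7, -0.0, -87.5]
force: [-15.6, 1.9, 8.2]
opening: 0.0005
gripper_force: 8.3
clock: 11.05
tool_pos: [0.602, -0.0861, 0.1693]
orientation: [179.4, -0.0, -87.5]
force: [-23.0, 3.3, 14.9]
opening: 0.0007
gripper_force: 13.7
```

```bash
python3 -m crank '[0,0,0,0,15,0,0, 0,0,0,0,5,-50,0, 0,0,0,-40,0,-20,0.48, 0,0,0,-40,0,0,0.48, 0,0,0,0,0,0,0.48]';python3 -m crank '[0,0,0,0,0,0,0.48]'
python3 - <<'E'
from h import *
S=eyes.snapshot('side');eyes.snapshot('top')
for c in("side","top"):print(c,[(r["location"],r["p"]) for r in spotter.place_of(c,"bolt_post")+spotter.place_of(c,"lever_tip")])
print(proj("side",[[.5885,-.0058,.174]]),get_obs()["tool_pos"])
cv2.imwrite('pics/p1.png',cv2.resize(S[150:250,220:320],None,fx=6,fy=6,interpolation=2))
E
```

```text
clock: 11.68
tool_pos: [0.5853, -0.0042, 0.2405]
orientation: [-179.8, 0.1, -87.3]
force: [-0.4, -0.2, 0.3]
opening: 0.025
gripper_force: 0.0
clock: 11.8
tool_pos: [0.5848, -0.0064, 0.2398]
orientation: [-179.9, 0.0, -87.4]
force: [-0.0, -1.4, -0.3]
opening: 0.035
gripper_force: 0.0
side [([266.6, 188.7], 0.66), ([274.8, 167.2], 0.68), ([174.5, 329.1], 0.37)]
top [([291.6, 173.0], 0.54)]
[[267.27457729 188.59154149]] [ 0.58440627 -0.00721156  0.23943889]
```

View pics/p1.png

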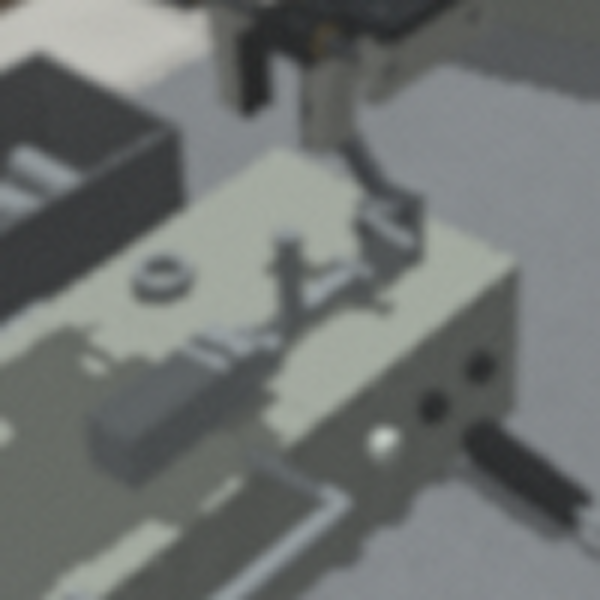

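The lever is flipped back, and the post top at (288,238) in the crop matches the prediction. Next I go down and pinch.

```bash
python3 -m crank '[0,0,0,-1,-3,30,0.48, 0,0,0,0,0,25,0.48, 0,0,0,0,0,0,0.48]'; python3 -m crank '[0,0,0,0,0,18,0.48, 0,0,0,0,0,18,0.48, 0,0,0,0,0,0,0.48]'; python3 -m crank '[0,0,0,0,0,0,0, 0,0,0,0,0,0,0, 0,0,0,0,0,0,0,0,0,0,0,0,0,0]'
```

```text
clock: 12.48
tool_pos: [0.586, -0.0061, 0.1827]
orientation: [179.8, -0.0, -87.5]
force: [0.4, 0.1, 0.7]
opening: 0.0419
gripper_force: 0.0
clock: 12.85
tool_pos: [0.5871, -0.0058, 0.1486]
orientation: [179.9, -0.0, -87.5]
force: [-0.7, -0.7, 0.7]
opening: 0.0424
gripper_force: 0.0
clock: 13.35
tool_pos: [0.5903, -0.005, 0.1495]
orientation: [-179.7, 0.0, -87.4]
force: [9.6, -0.8, -3.9]
opening: 0.0131
gripper_force: 30.0
```

```bash
python3 -m crank '[0,0,0,0,-2.5,0,0, 0,0,0,8,0,0,0, 0,0,0,8,0,0,0, 0,0,0,0,0,0,0]'; python3 -m crank '[0,0,0,8,0,0,0, 0,0,0,5,0,0,0, 0,0,0,0,0,0,0]'
```

```text
clock: 13.85
tool_pos: [0.5915, -0.0222, 0.1494]
orientation: [-179.9, -0.0, -87.5]
force: [3.8, -1.2, 3.9]
opening: 0.0131
gripper_force: 30.0
clock: 14.22
tool_pos: [0.5923, -0.0347, 0.1494]
orientation: [-179.9, -0.0, -87.5]
force: [5.3, -0.7, 4.6]
opening: 0.0132
gripper_force: 30.0
```

```bash
python3 -m crank '[0,0,0,3,0,0,0, 0,0,0,0,0,0,0]'; python3 -m crank '[0,0,0,3,0,0,0, 0,0,0,0,0,0,0]'
```

```text
clock: 14.48
tool_pos: [0.5923, -0.0351, 0.1492]
orientation: [-179.8, 0.2, -87.5]
force: [2.6, 12.7, 6.6]
opening: 0.0133
gripper_force: 30.0
clock: 14.72
tool_pos: [0.5924, -0.0354, 0.1491]
orientation: [-179.8, 0.4, -87.4]
force: [-0.5, 26.0, 9.5]
opening: 0.0133
gripper_force: 30.0
```

```bash
python3 -m crank '[0,0,0,-6,0,0,0, 0,0,0,0,0,0,0.48, 0,0,0,0,0,0,0.48, 0,0,0,0,0,0,0.48, 0,0,0,0,0,0,0.48]'; python3 -m crank '[0,0,0,0,0,-40,0.48, 0,0,0,0,0,-40,0.48, 0,0,0,-54,34,0,0.48, 0,0,0,-54,34,0,0.48, 0,0,0,-54,34,0,0.48]'; python3 -m crank '[0,0,0,0,0,0,0.48, 0,0,0,0,0,0,0.48]'
```

```text
clock: 15.35
tool_pos: [0.5905, -0.0347, 0.1481]
orientation: [179.9, -0.0, -87.5]
force: [-0.1, 0.2, 0.0]
opening: 0.0412
gripper_force: 0.0
clock: 15.98
tool_pos: [0.483, 0.1206, 0.2286]
orientation: [-180.0, 0.0, -87.5]
force: [1.2, 0.5, 0.7]
opening: 0.0421
gripper_force: 0.0
clock: 16.23
tool_pos: [0.4842, 0.12, 0.2288]
orientation: [-180.0, 0.0, -87.4]
force: [0.3, -0.1, 1.1]
opening: 0.042
gripper_force: 0.0
```

```bash
python3 -m crank '[0,0,0,-2,2,50,0.48, 0,0,0,0,0,45,0.48, 0,0,0,0,0,0,0.48]'; python3 -m crank '[0,0,0,0,0,19,0.48, 0,0,0,0,0,19,0.48, 0,0,0,0,0,0,0.48]'; python3 -m crank '[0,0,0,0,0,0,0, 0,0,0,0,0,0,0, 0,0,0,0,0,0,0,0,0,0,0,0,0,0]'
```

```text
clock: 16.6
tool_pos: [0.4807, 0.1191, 0.1307]
orientation: [179.6, -0.2, -87.6]
force: [0.3, -0.2, 0.5]
opening: 0.0417
gripper_force: 0.0
clock: 16.98
tool_pos: [0.4829, 0.121, 0.0962]
orientation: [180.0, -0.0, -87.5]
force: [0.3, -0.1, 0.8]
opening: 0.0421
gripper_force: 0.0
clock: 17.48
tool_pos: [0.4825, 0.1218, 0.096]
orientation: [-180.0, 0.0, -87.5]
force: [-0.2, 0.0, 1.7]
opening: 0.0109
gripper_force: 30.0
```

```bash
python3 -m crank '[0,0,0,0,-0.5,-9.5,0, 0,0,0,0,-1,-9.5,0, 0,0,0,0,-1.5,-9.5,0, 0,0,0,0,-1.5,-9.5,0, 0,0,0,0,0,0,0]'; python3 -m crank '[0,0,0,0,-2,-9.5,0, 0,0,0,0,-2.5,-9,0, 0,0,0,0,-3,-9,0, 0,0,0,0,-3.5,-9,0, 0,0,0,0,0,0,0]'
```

```text
clock: 18.1
tool_pos: [0.4868, 0.1221, 0.1343]
orientation: [-180.0, 0.0, -87.5]
force: [1.1, 1.2, -3.8]
opening: 0.0112
gripper_force: 30.0
clock: 18.73
tool_pos: [0.4977, 0.1227, 0.1708]
orientation: [-180.0, 0.0, -87.5]
force: [-1.4, 5.3, -3.2]
opening: 0.0111
gripper_force: 30.0
```

```bash
python3 -m crank '[0,0,0,0,-4,-9,0, 0,0,0,0,-4,-8.5,0, 0,0,0,0,-4.5,-8.5,0, 0,0,0,0,-5,-8.3,0, 0,0,0,0,0,0,0]'; python3 -m crank '[0,0,0,0,-5.2,-8,0, 0,0,0,0,-5.5,-7.9,0, 0,0,0,0,-6,-7.6,0, 0,0,0,0,-6.1,-7.3,0, 0,0,0,0,0,0,0]'
```

```text
clock: 19.35
tool_pos: [0.5146, 0.1237, 0.2048]
orientation: [179.9, 0.1, -87.5]
force: [-3.9, 6.3, -0.4]
opening: 0.0114
gripper_force: 30.0
clock: 19.98
tool_pos: [0.5375, 0.1251, 0.2359]
orientation: [180.0, 0.1, -87.5]
force: [-5.7, 7.5, 1.4]
opening: 0.0111
gripper_force: 30.0
```

```bash
python3 -m crank '[0,0,0,0.3,-6.5,-7,0, 0,0,0,0.3,-6.9,-6.8,0, 0,0,0,0.3,-7.1,-6.5,0, 0,0,0,0.3,-7.4,-6.1,0, 0,0,0,0,0,0,0]'; python3 -m crank '[0,0,0,0.3,-7.6,-5.8,0, 0,0,0,0.3,-7.9,-5.5,0, 0,0,0,0.3,-8.1,-5,0, 0,0,0,0.3,-8.3,-4.8,0, 0,0,0,0,0,0,0]'; python3 -m crank '[0,0,0,0,0,0,0,0,0,0,0,0,0,0]'; python3 -c "
from h import *
im=eyes.snapshot('side');cv2.imwrite('pics/e1.png',cv2.resize(im[110:290,160:360],None,fx=3,fy=3,interpolation=2))"
```

```text
clock: 20.6
tool_pos: [0.5659, 0.1267, 0.2627]
orientation: [-179.9, 0.2, -87.4]
force: [-7.2, 13.4, 4.0]
opening: 0.0107
gripper_force: 30.0
clock: 21.22
tool_pos: [0.5984, 0.1286, 0.284]
orientation: [-179.8, 0.4, -87.4]
force: [-6.3, 19.6, 6.3]
opening: 0.011
gripper_force: 30.0
clock: 21.48
tool_pos: [0.5979, 0.1286, 0.2838]
orientation: [-179.9, 0.4, -87.4]
force: [-5.3, 19.4, 4.3]
opening: 0.0109
gripper_force: 30.0
```

View pics/e1.png

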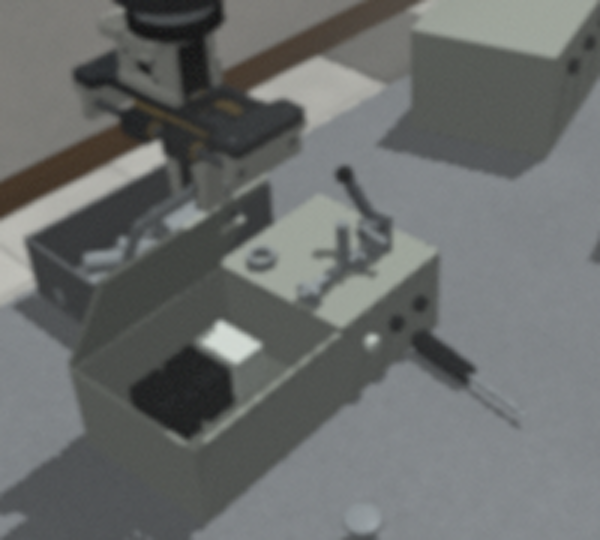

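The cover is open at about 60° and the fingers hold the bar near (190,190). The bolt is drawn and the lever flipped. I'll relieve the side load and hand the job in.

```bash
python3 -m crank '[0,0,0,-3,0,0,0,0,0,0,0,0,0,0,0,0,0,0,0,0,0]'; python3 -c "
from h import *
o=get_obs();print(o['tool_pos'],o['force'],o['gripper_force']);print(ctrl.close_job())"
```

```text
clock: 21.9
tool_pos: [0.5972, 0.1287, 0.2835]
orientation: [-180.0, 0.1, -87.4]
force: [-4.5, 9.0, 4.3]
opening: 0.011
gripper_force: 30.0
[0.59724433 0.12873745 0.28345555] [-4.50768072  9.04595704  4.31948031] 29.98400330543518
the job is handed in; nothing more can be done
None
```

The tug showed the cover was caught, so I flipped the cam lever to its stop, drew the bolt back about 30 mm to its end stop and raised the cover to about 60°; I handed the job in at 21.9 s still holding it by the bar, and the other things were left where they were.

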